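# Return a stray marker case to its own display hook

### The arm

A 6-joint arm with a two-finger parallel gripper is mounted at the origin on the work surface. World frame = base frame: x ahead of the robot, y to its left, z up, the work surface at z = 0. Lengths are in m, angles in rad, forces in N, time in s.
With the tool pointing down it reaches from about 0.35 to 0.85 m from the base axis. Payload 8.1 kg.
Tool frame: the origin (TCP) lies at the centre of the arm's flange, where the gripper is bolted on; the fingertips stand 186 mm ahead of it and the grasp point (between the pads) lies 167 mm ahead of it; z points along the fingers, y is the line along which they close (so a half turn about z gives the same grasp; the last joint's range is limited). The gripper opens to 93 mm and grips with 3 to 60 N. Pads are 15 mm wide; open, the fingers measure 128 mm over their backs; the gripper's body (75 mm by 188 mm) begins 65 mm behind the grasp point.
Start: joints at [1.102, 0.13, 1.488, -0, 1.523, -0.085], TCP at [0.225, 0.556, 0.405] pointing down, gripper open.
Joint ranges: [-2.96, 2.96], [-0.89, 2.26], [0.02, 2.5], [-1.34, 4.48], [0, 2.73], [-2.66, 2.66]. Speed limits (rad/s): [2.39, 2.39, 2.79, 3.14, 3.14, 3.14].

### API

Orientations are given as a rotation vector (axis times angle).
In Python, from plant import robot gives the robot as it stands.
- The arm moves only by the tool apply_moves, never from a script. Its argument "series" is a list of rows, each a list of 2 entries, a list of its own where there are three numbers: the shift along the tool's x, y, z in mm, then the turn, a rotation vector about the tool's x, y, z in rad. A call has 1 to 12 rows; each row shifts and turns the commanded pose from where the row before left it, along the tool's axes as they then stand; what a row does not reach is not made up. A row lasts 1/12 s, in which the tool goes at most 41.7 mm and 7.16 degrees, less where a joint would pass 70% of its speed; a pose out of reach is approached as far as the arm can. A call is refused whole if a number of a shift passes 41.7 or a number of a turn 0.125, either way. A call with a gripper value outside its range is refused whole. "claw" is the opening, from 0 (shut) to 1 (fully open), set as the call begins (left out, the last holds). The fingers move at their own pace and stop on an object; "newtons" is the grip in N (left out, the last holds). Time passes only in rows, so rows that do not move let the fingers close. It gives the time, the measured TCP pose, the force, the opening and the grip force at its end, in the units of the state.
- robot.read_state(): the state, without advancing time (a new reading comes with each control period).
- robot.read_camera(name): name is "scene" or "side" or "wrist"; returns (picture, depth): 480x640x3 uint8, blue, green, red; 480x640 float32, m along the optical axis (not along the pixel's ray), 0 where there is no reading.
- robot.calibration(name): a dict with "fx", "fy", "cx", "cy" (pixels), "extrinsics" (4x4, takes a point from world to camera coordinates). Camera axes: x right, y down, z forward; pixel columns grow to the right and rows downward; lengths in m; the calibration is good to about 2 mm. A picture is of the moment at which its call begins: read the wrist's pose just before it. calibration takes no time and is no camera call; for the wrist camera it gives the pose at the moment of the call.
- robot.close_job(): hands the job in; it is judged then, once.
The state is a dict: "t": time; "q": joint angles; "dq": joint speeds; "joint_torque": joint torques, N m; "tool_pos": TCP position; "orientation": TCP orientation; "force": force on the tool from outside, world axes, zero at the start; "wrist_torque": the same for the moment, N m; "opening": finger opening in m; "gripper_force": force on a finger pad.
Only numpy, scipy, OpenCV 4.12 (cv2) and the standard library are available. Lean on these libraries where they do the work, as an engineer would, in place of code of your own. Each camera call takes 0.05 s, during which the arm holds its last target. There are 200 camera calls.

### The job

A marker carry-case has been hung on the geometry-set hook by mistake. Take it off over the upturned end of that hook and hang it by its handle on the hook where the other marker case hangs, then slide it back along that hook until it is up against, or within a finger's breadth of, that other case. Let it hang straight and still; do not drop it, and leave the other goods on their hooks and the things on the counter where they are.

Things in the scene. Friction and masses are not known exactly. Their poses are not given: they have to be found in the camera images.
- stray_eye (a point): Marker carry-case to be moved (0.16 kg, rigid plastic): centre of the opening in its handle. x: through the thickness, to the display's back; y: width; z up. Handle: closed frame 50 mm wide, flat parallel sides, 14 mm thick, from 28 mm above to 18 mm below this point; pinch it across the width, beside the wire. Opening 32 mm wide, 36 mm high; its roof slopes 2 mm down to the sides, so it self-centres.
- stray: The same marker case; origin at the roof of the handle opening, 18 mm above stray_eye, where it sits on the wire; axes as stray_eye. Below the handle, from 18 to 126 mm below stray_eye, is the case itself: 48 mm wide, 30 mm thick, holding eight markers.
- fellow_eye (a point): The other, identical marker case, hanging on its proper hook near the back: centre of its handle opening, axes as stray_eye. The two cases touch when stray_eye is 30 mm in front (-x) of this point. It slides along the wire if pushed.
- hook_markers: Hook where marker cases belong, a level steel wire 6 mm thick. Origin: wire's centre line at the back end, on the stand's cross bar. The wire runs 168 mm along -x (towards the robot), then turns up as an end stop. +x points to the back, y sideways, z up. A hung case's eye centre is 15 mm below this origin's height. Three such hooks stand 130 mm apart, in any order.
- hook_markers_tip (a point): Upper end (wire centre) of the marker hook's end stop: 178 mm in front of the hook's origin and 18 mm above it; with the wire's thickness it ends 181 mm in front and 21 mm up. With the wire through its opening, a case passes the end stop when raised 18 to 30 mm above its hanging height.
- hook_geometry: Hook on which the stray case hangs by mistake, in front of a geometry set. Same wire, end stop, height and axes as hook_markers.
- hook_geometry_tip (a point): Upper end of the geometry hook's end stop, same as hook_markers_tip.
- stand: White display stand, fixed; origin on the counter, under the cross bar; x to the back, y sideways. Hook wires at 235 mm height. Above them a wire shelf: 520 mm wide, underside at 367 mm, front edge (lip up to 398 mm) 103 mm in front of the origin. Handles under it are reached with the tool leaning about 40 degrees, from the front and above. Uprights at y = +-245 mm, outside the hooks.
- geo: Geometry set hanging at the back of hook_geometry, 90 mm square, 14 mm thick, not to be moved; origin at the roof of its hanging eye, on the wire.
- palette_a: Round paint palette (84 mm across, 16 mm thick) at the back of the third hook; origin at the roof of its hanging eye, on the wire.
- palette_b: A second such palette, in front of palette_a on the third hook; same origin.
- fellow: The other marker case (see fellow_eye); origin at the roof of its handle opening.
- notebooks: Stack of small notebooks on the counter, 150 x 107 x 44 mm; origin under its centre.
- stapler: Black stapler on the counter, 130 mm long, 55 mm high; origin under its centre.
- tape_dispenser: Desk tape dispenser on the counter, 150 x 60 mm, 90 mm high; origin under its centre.
- pen_pot: Steel pen pot with pens, 80 mm across, 175 mm high with the pens; origin under its centre.
- staple_box: Small carton of staples, 58 x 40 x 22 mm, on the counter in front of or under the hooks; origin under its centre.

How it is judged:
On the way, in this order (a step that is already met when the one before it is completed fails the run):
1. the stray case has been taken off over the end stop of the geometry-set hook: its eye is in front of the hook's end (x of stray_eye in the frame of hook_geometry below -0.188 m), for 0.1 s.
2. the eye of the case is around the wire of the marker hook, behind the end stop (x of stray_eye in the frame of hook_markers above -0.166 m and y of stray_eye in the frame of hook_markers between -0.016 and 0.016 m and z of stray_eye in the frame of hook_markers between -0.022 and 0.017 m), for 0.2 s.
At the end, for the whole second after the job is handed in: The stray case hangs by its handle on the marker hook (eye within 14 mm sideways of the wire and 5 mm of its hanging height), in front of the other marker case with a gap of at most 18 mm between them, upright within 0.15 rad and at rest; the other marker case still hangs at the back of that hook (x of stray_eye in the frame of fellow_eye between -0.048 and -0.025 m and y of stray_eye in the frame of hook_markers between -0.014 and 0.014 m and z of stray_eye in the frame of hook_markers between -0.02 and -0.01 m and angle between stray_eye's own z axis and vertical below 0.15 rad and linear speed of stray below 0.03 m/s and z of fellow_eye in the frame of hook_markers above -0.02 m and x of fellow_eye in the frame of hook_markers above -0.08 m); the robot touches nothing.
It fails at once if the stray case is dropped or lowered onto the counter (more than 85 mm below the height at which it hangs) (z of stray_eye in the frame of hook_markers below -0.1 m).
It fails at once if another hanging article is knocked off or shifted more than 40 mm (distance of any of geo, palette_a, palette_b, fellow from where it was at the start of the episode above 0.04 m).
It fails at once if a thing on the counter is shifted more than 30 mm (distance of any of notebooks, stapler, tape_dispenser, pen_pot, staple_box from where it was at the start of the episode above 0.03 m).
It also fails if it takes over 54 s, if anything falls off the work surface, if the arm or the gripper's body presses on something with over 40 N, if the wrist force passes 120 N, or if a joint passes its speed limit or range.

## Working session

There is one attempt and no reset: what is moved stays moved. The work goes in short steps, Python scripts to look and compute and a tool call to move; the robot and the scene stay as the last step left them, time stands still between calls to the robot, and variables do not carry over. Pictures are saved under pics/ and viewed, at most 12 in all, crops included, and the job is handed in when it is done.

Besides the shell and the picture viewer there is one more tool, called in YAML: its name, and indented under it one key for each argument. apply_moves: Moves the arm, as the interface text tells. Its arguments: {"type":"object","properties":{"series":{"type":"array"},"claw":{"type":"number"},"newtons":{"type":"number"}},"required":["series"]}

```bash
ls; mkdir -p pics; python3 - <<'E'
from plant import robot
import cv2,numpy as np
s=robot.read_state();print({k:np.round(v,3) for k,v in s.items()})
for n in ["scene","side"]:
    p,d=robot.read_camera(n);c=robot.calibration(n)
    np.savez(f"pics/{n}0.npz",p=p,d=d,**{k:np.array(v) for k,v in c.items()})
    cv2.imwrite(f"pics/{n}0.png",p);print(n,c["fx"],c["cx"],c["cy"],np.round(c["extrinsics"],3))
E
```

```text
pics
{'t': np.float64(0.0), 'q': array([ 1.102,  0.131,  1.489, -0.   ,  1.523, -0.085]), 'dq': array([ 0.001, -0.   , -0.001, -0.001,  0.   , -0.001]), 'joint_torque': array([ 0.0000e+00, -5.5983e+01, -4.9176e+01,  7.7000e-02,  3.5000e-02,
       -0.0000e+00]), 'tool_pos': array([0.225, 0.556, 0.404]), 'orientation': array([-5.990e-01, -3.083e+00,  3.000e-03]), 'force': array([-0.22 ,  0.059,  0.232]), 'wrist_torque': array([0.016, 0.002, 0.017]), 'gripper_force': np.float64(0.0), 'opening': np.float64(0.093)}
scene 439.13425322050534 321.63522243200975 244.7947954071597 [[-0.535  0.845 -0.007  0.328]
 [ 0.683  0.428 -0.592 -0.284]
 [-0.498 -0.321 -0.806  1.637]
 [ 0.     0.     0.     1.   ]]
side 469.3757812366014 314.19217309433077 244.47573895045667 [[ 0.988 -0.15   0.023 -0.578]
 [-0.054 -0.487 -0.872  0.17 ]
 [ 0.142  0.86  -0.489  1.046]
 [ 0.     0.     0.     1.   ]]
```

View pics/scene0.png

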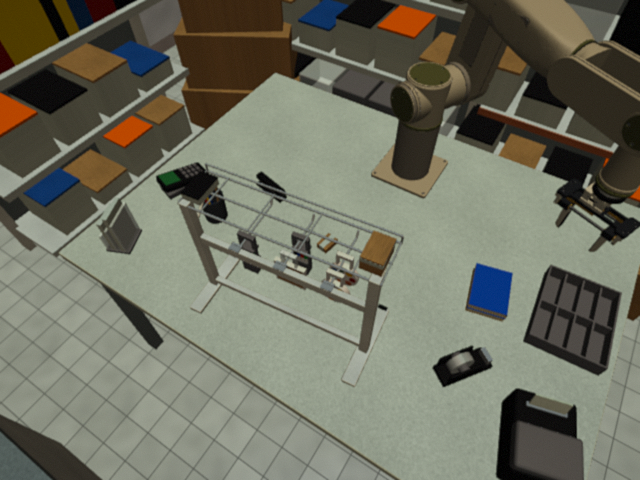

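View pics/side0.png

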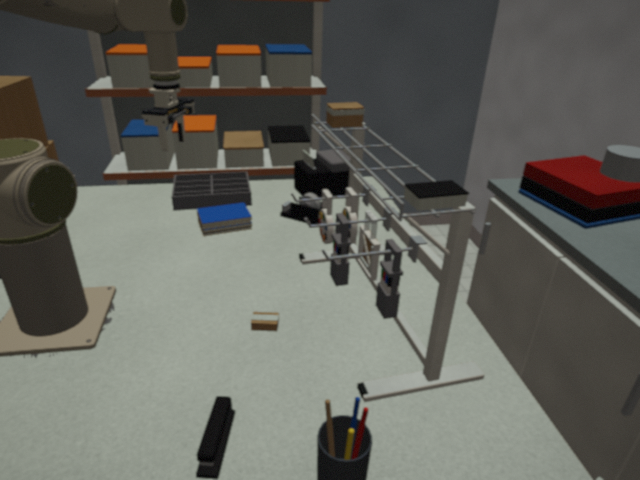

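The scene view is from behind the stand. In the side view, the near hook (tip about (303,257)) holds one marker case at (388,275), and the next hook holds the stray at (342,240). The geometry set is behind the stray, at about (370,250). I'll zoom in.

```bash
cat > h.py <<'E'
import numpy as np,cv2
def load(f): return dict(np.load(f"pics/{f}.npz"))
def cloud(c):
    d=c["d"];v,u=np.mgrid[0:480,0:640]
    P=np.stack([(u-c["cx"])/c["fx"]*d,(v-c["cy"])/c["fy"]*d,d],-1)
    T=np.linalg.inv(c["extrinsics"]);W=P@T[:3,:3].T+T[:3,3];W[d<=0]=np.nan
    return W
def snap(n,f):
    from plant import robot
    c=robot.calibration(n);p,d=robot.read_camera(n)
    r={k:np.array(v) for k,v in c.items()};r.update(p=p,d=d);np.savez(f"pics/{f}.npz",**r);return r
def ray(c,u,v,axis,val):
    T=np.linalg.inv(c["extrinsics"]);o=T[:3,3];r=T[:3,:3]@np.array([(u-c["cx"])/c["fx"],(v-c["cy"])/c["fy"],1])
    return o+r*(val-o[axis])/r[axis]
def crop(c,f,x0,y0,x1,y1,k): cv2.imwrite(f"pics/{f}.png",cv2.resize(c["p"][y0:y1,x0:x1],None,fx=k,fy=k,interpolation=cv2.INTER_CUBIC))
E
python3 - <<'E'
from h import *
a=load("side0");crop(a,"sc",290,170,490,320,4)
b=load("scene0")
for n,c in(("side",a),("scene",b)):
    W=cloud(c)
    print(n,"counter z",np.nanmedian(W[300:330,100:200,2] if n=="side" else W[150:180,330:370,2]))
E
```

```text
side counter z 0.0013886205457522838
scene counter z -0.001177913695912025
```

View pics/sc.png

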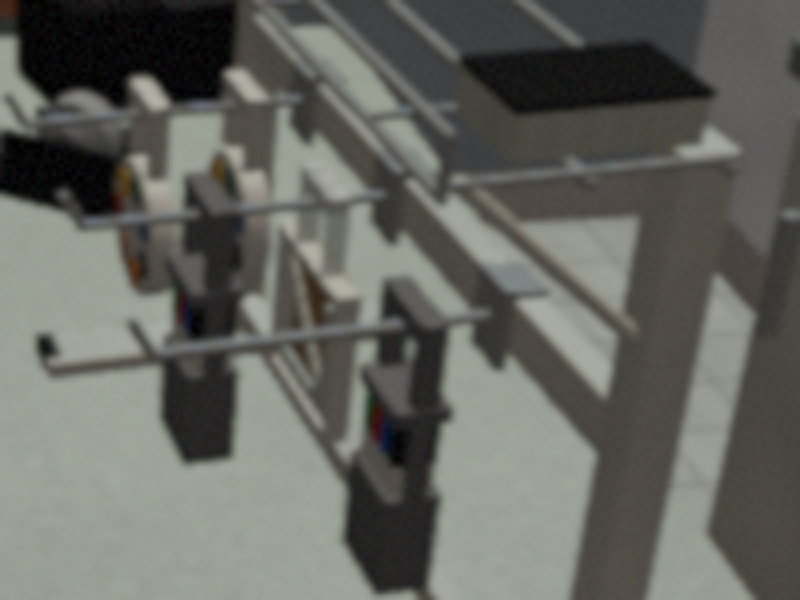

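The crop shows the marker hook (corner at full-image (328.7,257.5), bar end (412.5,248)) with the fellow case's handle top at about (394,245). The geometry hook (corner (310.5,225.5), bar end (386,219)) has the stray's handle top at about (343,220). The third hook is at the back, with the palettes.

```bash
python3 - <<'E'
from h import *
a=load("side0")
f=lambda x,y:(290+x/4,170+y/4)
for n,x,y,z in [("mk corner",155,350,.235),("mk tip",135,322,.253),("mk back",490,313,.235),("geo corner",82,222,.235),("geo tip",62,195,.253),("geo back",385,196,.235),("3 corner",40,118,.235),("3back",300,97,.235),
 ("stray top",188,182,.248),("stray top",205,175,.248),("stray top",240,210,.248),("stray top",222,218,.248),
 ("fel top",385,283,.248),("fel top",402,278,.248),("fel top",446,322,.248),("fel top",428,330,.248)]:
    print(n,np.round(ray(a,*f(x,y),2,z),4))
b=load("scene0")
W=cloud(a);W2=cloud(b)
# geometry from clouds
A=np.concatenate([W.reshape(-1,3),W2.reshape(-1,3)])
R=(A[:,0]>.3)&(A[:,0]<1.2)&(abs(A[:,1])<.5)
def bar(lo,hi):
    m=R&(A[:,2]>lo)&(A[:,2]<hi);return A[m]
for lo,hi in((.36,.41),(.24,.26),(.21,.24),(.1,.13),(.01,.1)):
    B=bar(lo,hi);print(lo,hi,len(B),np.round(np.percentile(B,[2,10,50,90,98],axis=0),3).tolist())
E
```

```text
mk corner [ 0.5782 -0.185   0.235 ]
mk tip [ 0.5676 -0.1896  0.253 ]
mk back [ 0.7427 -0.1692  0.235 ]
geo corner [ 0.5635 -0.0546  0.235 ]
geo tip [ 0.5524 -0.0587  0.253 ]
geo back [ 0.7284 -0.0415  0.235 ]
3 corner [0.5584 0.0781 0.235 ]
3back [0.7157 0.0933 0.235 ]
stray top [ 0.6212 -0.0402  0.248 ]
stray top [ 0.6318 -0.0328  0.248 ]
stray top [ 0.6413 -0.075   0.248 ]
stray top [ 0.6303 -0.0829  0.248 ]
fel top [ 0.6931 -0.1578  0.248 ]
fel top [ 0.7026 -0.1539  0.248 ]
fel top [ 0.7105 -0.1968  0.248 ]
fel top [ 0.7001 -0.2029  0.248 ]
0.36 0.41 7752 [[0.608, -0.309, 0.366], [0.628, -0.298, 0.37], [0.699, -0.171, 0.38], [0.757, 0.162, 0.402], [0.771, 0.207, 0.403]]
0.24 0.26 4048 [[0.564, -0.297, 0.24], [0.628, -0.247, 0.242], [0.729, -0.065, 0.249], [0.759, 0.107, 0.254], [0.772, 0.19, 0.258]]
0.21 0.24 3646 [[0.572, -0.298, 0.211], [0.619, -0.27, 0.216], [0.714, -0.068, 0.231], [0.759, 0.1, 0.239], [0.776, 0.199, 0.24]]
0.1 0.13 1836 [[0.522, -0.493, 0.1], [0.546, -0.478, 0.101], [0.687, -0.2, 0.116], [0.761, -0.031, 0.127], [0.778, 0.201, 0.13]]
0.01 0.1 17005 [[0.318, -0.493, 0.011], [0.359, -0.436, 0.013], [0.586, -0.185, 0.042], [0.769, 0.445, 0.077], [0.844, 0.481, 0.096]]
```

```bash
cat >> h.py <<'E'
from scipy.spatial.transform import Rotation as Ro
def goal(yaw,lean):
    y=np.array([-np.sin(yaw),np.cos(yaw),0]);z=np.array([np.sin(lean)*np.cos(yaw),np.sin(lean)*np.sin(yaw),-np.cos(lean)])
    return np.stack([np.cross(y,z),y,z],1)
def plan(g,yaw,lean):
    from plant import robot
    s=robot.read_state();Rc=Ro.from_rotvec(s["orientation"]).as_matrix();Rd=goal(yaw,lean)
    rv=Ro.from_matrix(Rc.T@Rd).as_rotvec()
    t=np.array(g)-.167*Rd[:,2]
    d=Rd.T@(t-s["tool_pos"])*1000
    print("t",round(float(s["t"]),2),"TCP target",np.round(t,3),"turn",np.round(rv,3),"then shift mm (after turn)",np.round(d,1),"grasp now",np.round(s["tool_pos"]+.167*Rc[:,2],4),"open",s["opening"])
E
python3 -c "
from h import *
plan([.55,-.05,.32],.105,.7)"
```

```text
t 0.1 TCP target [ 0.443 -0.061  0.448] turn [-0.173 -0.686 -0.468] then shift mm (after turn) [-145.  -636.9   64.6] grasp now [0.2244 0.5559 0.2368] open 0.09309963936126131
```

apply_moves:
  series:
    - [[0,0,0],[-0.0216,-0.0858,-0.0585]]
    - [[0,0,0],[-0.0216,-0.0858,-0.0585]]
    - [[0,0,0],[-0.0216,-0.0858,-0.0585]]
    - [[0,0,0],[-0.0216,-0.0858,-0.0585]]
    - [[0,0,0],[-0.0216,-0.0858,-0.0585]]
    - [[0,0,0],[-0.0216,-0.0858,-0.0585]]
    - [[0,0,0],[-0.0216,-0.0858,-0.0585]]
    - [[0,0,0],[-0.0216,-0.0858,-0.0585]]
  claw: 1

```text
t: 0.77
tool_pos: [0.2244, 0.5564, 0.4044]
orientation: [-0.132, 2.434, 0.048]
force: [-0.3, 0.5, -0.1]
opening: 0.0926
gripper_force: 0.0
```

apply_moves:
  series:
    - [[-7,-32,3],[0,0,0]]
    - [[-7,-32,3],[0,0,0]]
    - [[-7,-32,3],[0,0,0]]
    - [[-7,-32,3],[0,0,0]]
    - [[-7,-32,3],[0,0,0]]
    - [[-7,-32,3],[0,0,0]]
    - [[-7,-32,3],[0,0,0]]
    - [[-7,-32,3],[0,0,0]]
    - [[-7,-32,3],[0,0,0]]
    - [[-7,-32,3],[0,0,0]]
    - [[-7,-32,3],[0,0,0]]
    - [[-7,-32,3],[0,0,0]]

```text
t: 1.77
tool_pos: [0.3517, 0.1823, 0.4306]
orientation: [-0.129, 2.437, 0.049]
force: [0.7, -0.2, 0.1]
opening: 0.0934
gripper_force: 0.0
```

apply_moves:
  series:
    - [[-7,-32,3],[0,0,0]]
    - [[-7,-32,3],[0,0,0]]
    - [[-7,-32,3],[0,0,0]]
    - [[-7,-32,3],[0,0,0]]
    - [[-7,-32,3],[0,0,0]]
    - [[-7,-32,3],[0,0,0]]
    - [[-7,-32,3],[0,0,0]]
    - [[-7,-32,3],[0,0,0]]
    - [[0,0,0],[0,0,0]]

```text
t: 2.52
tool_pos: [0.4383, -0.0693, 0.448]
orientation: [-0.121, 2.439, 0.044]
force: [0.4, -0.1, 0.3]
opening: 0.0931
gripper_force: 0.0
```

```bash
python3 -c "
from h import *
plan([.55,-.05,.32],.105,.7)
c=snap('wrist','w1');crop(c,'w1',0,0,640,480,1.25);print(np.round(c['extrinsics'],3),c['fx'])"
```

```text
t 2.52 TCP target [ 0.443 -0.061  0.448] turn [-0.004 -0.    -0.005] then shift mm (after turn) [-4.1  7.5  3.7] grasp now [ 0.5453 -0.0586  0.3202] open 0.0931015345278962
[[-0.098  0.995  0.002  0.111]
 [ 0.552  0.053  0.832 -0.53 ]
 [ 0.828  0.082 -0.555 -0.105]
 [ 0.     0.     0.     1.   ]] 399.3203364083556
```

View pics/w1.png

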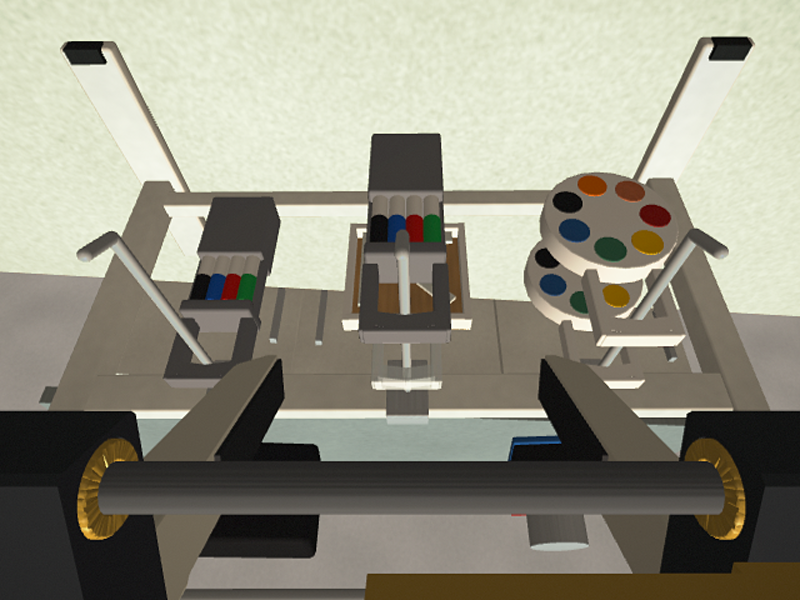

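The wrist view, flipped vertically, shows the stray's handle at the centre: legs at x≈370 and 440, top edge at about row 335 (1.25× scale). Its wire runs (402,245)→(406,390), with the geometry set behind. The fellow is on the left hook, handle top at (195,375), with end stop (120,237)→(80,250).

```bash
python3 - <<'E'
from h import *
c=load("w1");W=cloud(c);k=1.25
def at(u,v,r=1):
    u=int(u/k);v=int(v/k);return np.round(np.nanmedian(W[v-r:v+r+1,u-r:u+r+1].reshape(-1,3),0),4)
for n,u,v in[("stray L leg",370,290),("stray R leg",441,290),("stray bar",380,322),("stray bar",430,322),("fel bar",195,370),("fel legR",245,350),("geo wire",404,300),("mk wire",160,300),("mk wire",195,345),("mk corner",118,240),("geo corner",402,240),("top",380,338),("top",430,338)]: print(n,at(u,v))
for n,u,v,z in[("mk corner",119,238,.235),("mk wire",208,360,.238),("geo corner",402,245,.238),("geo wire back",406,388,.238),("mk tip",80,250,.253),("geo tip",402,236,.256)]: print(n,"ray",np.round(ray(c,u/k,v/k,2,z),4))
# handle of stray: dark points, z .2-.252
p=c["p"].astype(int);dark=(p.max(2)<110)
for nm,x0,x1,y0,y1 in(("stray",.58,.68,-.1,0),("fellow",.66,.75,-.22,-.13)):
    m=dark&(W[...,2]>.2)&(W[...,2]<.256)&(W[...,0]>x0)&(W[...,0]<x1)&(W[...,1]>y0)&(W[...,1]<y1)
    B=W[m];print(nm,len(B),np.round(np.percentile(B,[1,5,50,95,99],axis=0),4).tolist())
    m2=m&(W[...,2]>.24);print(np.round(np.percentile(W[m2],[2,50,98],axis=0),4).tolist())
E
```

```text
stray L leg [ 0.6222 -0.074   0.221 ]
stray R leg [ 0.6178 -0.035   0.2218]
stray bar [ 0.6217 -0.0678  0.242 ]
stray bar [ 0.6187 -0.041   0.2422]
fel bar [ 0.6935 -0.1829  0.2415]
fel legR [ 0.6906 -0.1535  0.2274]
geo wire [ 0.6062 -0.0563  0.2372]
mk wire [ 0.6201 -0.1833  0.2365]
mk wire [ 0.6697 -0.1782  0.2363]
mk corner [ 0.5734 -0.1875  0.2354]
geo corner [ 0.5508 -0.0621  0.2444]
top [ 0.6281 -0.0673  0.2482]
top [ 0.6267 -0.0401  0.2484]
mk corner ray [ 0.5727 -0.1868  0.235 ]
mk wire ray [ 0.6856 -0.1737  0.238 ]
geo corner ray [ 0.5619 -0.0609  0.238 ]
geo wire back ray [ 0.717  -0.0451  0.238 ]
mk tip ray [ 0.5596 -0.1915  0.253 ]
geo tip ray [ 0.5352 -0.063   0.256 ]
stray 2219 [[0.611, -0.0792, 0.2003], [0.6173, -0.0781, 0.2035], [0.6204, -0.0551, 0.2349], [0.6237, -0.0315, 0.2465], [0.63, -0.0302, 0.2474]]
[[0.6175, -0.0784, 0.2402], [0.6204, -0.0544, 0.244], [0.6234, -0.031, 0.2476]]
fellow 1744 [[0.6735, -0.2019, 0.2003], [0.6897, -0.2004, 0.2034], [0.6937, -0.1775, 0.2304], [0.7039, -0.1523, 0.2457], [0.739, -0.1516, 0.2469]]
[[0.6906, -0.2016, 0.2403], [0.6935, -0.1819, 0.2437], [0.6964, -0.1619, 0.2472]]
```

```bash
python3 -c "
from h import *
plan([.6275,-.054,.229],.108,.7)"
```

```text
t 2.57 TCP target [ 0.521 -0.066  0.357] turn [-0.004 -0.002 -0.008] then shift mm (after turn) [ -4.5  -7.2 122.6] grasp now [ 0.5447 -0.0564  0.3197] open 0.0929493466249488
```

apply_moves:
  series:
    - [[-2.5,-4,0],[-0.004,-0.002,-0.008]]
    - [[-2,-3,0],[0,0,0]]
    - [[0,0,15],[0,0,0]]
    - [[0,0,20],[0,0,0]]
    - [[0,0,20],[0,0,0]]
    - [[0,0,20],[0,0,0]]
    - [[0,0,20],[0,0,0]]
    - [[0,0,15],[0,0,0]]
    - [[0,0,12],[0,0,0]]
    - [[0,0,0],[0,0,0]]
    - [[0,0,0],[0,0,0]]

```text
t: 3.48
tool_pos: [0.52, -0.0607, 0.3576]
orientation: [-0.142, 2.437, 0.052]
force: [0.7, -0.9, 0.6]
opening: 0.093
gripper_force: 0.0
```

```bash
python3 -c "
from h import *
plan([.6275,-.054,.229],.108,.7)
c=snap('wrist','w2');crop(c,'w2',80,60,560,420,1.5)"
```

```text
t 3.48 TCP target [ 0.521 -0.066  0.357] turn [0.005 0.001 0.006] then shift mm (after turn) [ 0.6 -4.9  0.7] grasp now [ 0.627  -0.0482  0.23  ] open 0.09296376540227398
```

View pics/w2.png

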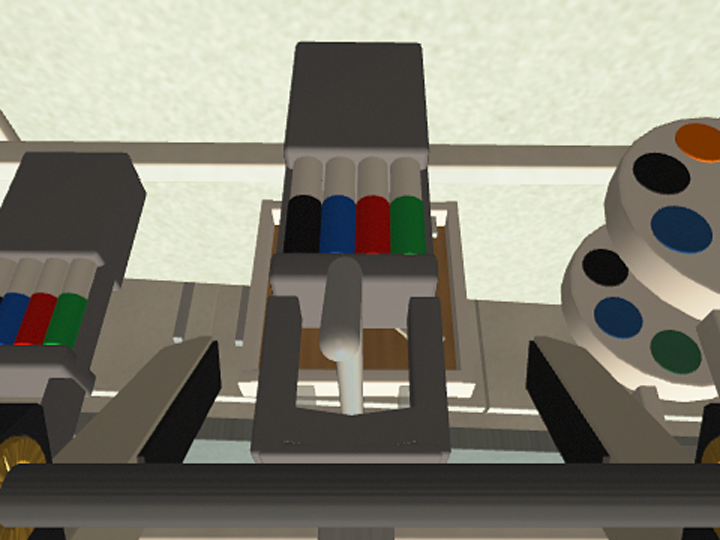

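The handle bar is centred at x≈351 in the crop and the fingers at about 373, so the tool needs roughly 5 mm more toward −y, which agrees with the plan. I'll shift and then close.

apply_moves:
  series:
    - [[0,-3,0],[0.003,0,0.004]]
    - [[0,-2.3,0],[0,0,0]]
    - [[0,0,0],[0,0,0]]

```text
t: 3.78
tool_pos: [0.5208, -0.0679, 0.3592]
orientation: [-0.133, 2.435, 0.047]
force: [-0.4, -0.7, -0.0]
opening: 0.0932
gripper_force: 0.0
```

apply_moves:
  series:
    - [[0,0,0],[0,0,0]]
    - [[0,0,0],[0,0,0]]
    - [[0,0,0],[0,0,0]]
    - [[0,0,0],[0,0,0]]
    - [[0,0,0],[0,0,0]]
    - [[0,0,0],[0,0,0]]
    - [[0,0,0],[0,0,0]]
    - [[0,0,0],[0,0,0]]
    - [[0,0,0],[0,0,0]]
    - [[0,0,0],[0,0,0]]
  claw: 0.2
  newtons: 18

```text
t: 4.62
tool_pos: [0.5208, -0.0674, 0.3581]
orientation: [-0.133, 2.436, 0.048]
force: [-0.3, 0.8, 0.3]
opening: 0.0504
gripper_force: 18.0
```

```bash
python3 -c "
from h import *
plan([.6275,-.054,.229+.024],.108,.7)
Rd=goal(.106,.7);print('up24',np.round(Rd.T@[0,0,24],1),'back 100 along hook',np.round(Rd.T@[-100*np.cos(.106),-100*np.sin(.106),0],1))"
```

```text
t 4.62 TCP target [ 0.521 -0.066  0.381] turn [0.    0.002 0.001] then shift mm (after turn) [-14.6   1.8 -17.3] grasp now [ 0.628  -0.0557  0.2306] open 0.050358422581396084
up24 [-15.5   0.  -18.4] back 100 along hook [ 76.5   0.  -64.4]
```

apply_moves:
  series:
    - [[-3.1,0,-3.7],[0,0,0]]
    - [[-3.1,0,-3.7],[0,0,0]]
    - [[-3.1,0,-3.7],[0,0,0]]
    - [[-3.1,0,-3.7],[0,0,0]]
    - [[-3.1,0,-3.6],[0,0,0]]
    - [[0,0,0],[0,0,0]]
    - [[0,0,0],[0,0,0]]

```text
t: 5.2
tool_pos: [0.5208, -0.0675, 0.3828]
orientation: [-0.133, 2.435, 0.047]
force: [-0.1, 0.4, -3.9]
opening: 0.05
gripper_force: 18.0
```

```bash
cat >> h.py <<'E'
def case(f,x0,x1,y0,y1,zr,yaw=.107):
    """dark handle front face in wrist cloud -> lateral edges, top, tilt"""
    c=snap("wrist",f);W=cloud(c);dark=c["p"].max(2)<110
    m=dark&(W[...,2]>zr-.016)&(W[...,2]<zr+.04)&(W[...,0]>x0)&(W[...,0]<x1)&(W[...,1]>y0)&(W[...,1]<y1)
    B=W[m];lx=B@[np.cos(yaw),np.sin(yaw),0];ly=B@[-np.sin(yaw),np.cos(yaw),0]
    med=np.median(lx);k=abs(lx-med)<.012;lx,ly,z=lx[k],ly[k],B[k,2]
    A=np.c_[ly-ly.mean(),z-z.mean(),np.ones(len(z))];s=np.linalg.lstsq(A,lx,rcond=None)[0]
    print("n",len(z),"front lx",round(med,4),"ly",np.round(np.percentile(ly,[1,99]),4),"z",np.round(np.percentile(z,[1,99]),4),"dlx/dly, dlx/dz",np.round(s[:2],3))
    return c
E
python3 -c "
from h import *
plan([.6275,-.054,.229+.024],.108,.7)
c=case('w3',.59,.66,-.1,0,.244)
crop(c,'w3',80,60,560,420,1.5)"
```

```text
t 5.2 TCP target [ 0.521 -0.066  0.381] turn [-0.     0.003  0.001] then shift mm (after turn) [1.4 2.  1.5] grasp now [ 0.6282 -0.0559  0.2554] open 0.05002031360357675
n 10812 front lx 0.6108 ly [-0.1612 -0.0847] z [0.2292 0.2737] dlx/dly, dlx/dz [-0.003 -0.107]
```

View pics/w3.png

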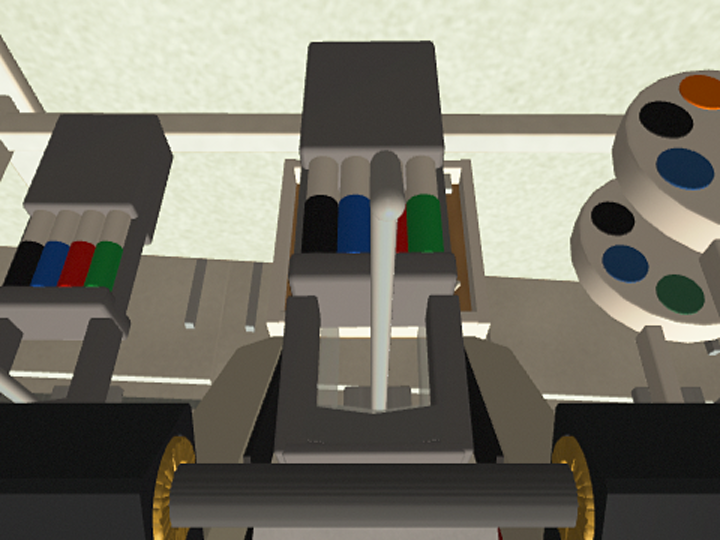

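The case is held and lifted about 24 mm. The wire (382,410→387,180) runs through the opening, slightly right of centre (375), with clearance. Next I draw it out along the hook.

apply_moves:
  series:
    - [[6.1,0,-5.2],[0,0,0]]
    - [[6.1,0,-5.2],[0,0,0]]
    - [[6.1,0,-5.2],[0,0,0]]
    - [[6.1,0,-5.2],[0,0,0]]
    - [[6.1,0,-5.2],[0,0,0]]
    - [[6.1,0,-5.2],[0,0,0]]

```text
t: 5.75
tool_pos: [0.4724, -0.0727, 0.3818]
orientation: [-0.133, 2.437, 0.048]
force: [-0.2, 0.3, -1.5]
opening: 0.0498
gripper_force: 18.0
```

apply_moves:
  series:
    - [[6.1,0,-5.2],[0,0,0]]
    - [[6.1,0,-5.2],[0,0,0]]
    - [[6.1,0,-5.2],[0,0,0]]
    - [[6.1,0,-5.2],[0,0,0]]
    - [[6.1,0,-5.2],[0,0,0]]
    - [[6.1,0,-5.2],[0,0,0]]
    - [[6.1,0,-5.2],[0,0,0]]
    - [[6.1,0,-5.2],[0,0,0]]
    - [[6.1,0,-5.2],[0,0,0]]
    - [[6.1,0,-5.2],[0,0,0]]
    - [[6.1,0,-5.2],[0,0,0]]
    - [[0,0,0],[0,0,0]]

```text
t: 6.75
tool_pos: [0.3845, -0.0824, 0.3822]
orientation: [-0.132, 2.437, 0.048]
force: [1.0, -0.6, -2.5]
opening: 0.0502
gripper_force: 18.0
```

```bash
python3 -c "
from h import *
plan([.51,-.196,.254],.108,.7)
c=snap('wrist','w4');crop(c,'w4',0,0,640,480,1.25)"
```

```text
t 6.75 TCP target [ 0.403 -0.208  0.382] turn [-0.     0.002  0.001] then shift mm (after turn) [  -3.5 -126.5    3.6] grasp now [ 0.4917 -0.0708  0.2547] open 0.050185970969487015
```

View pics/w4.png

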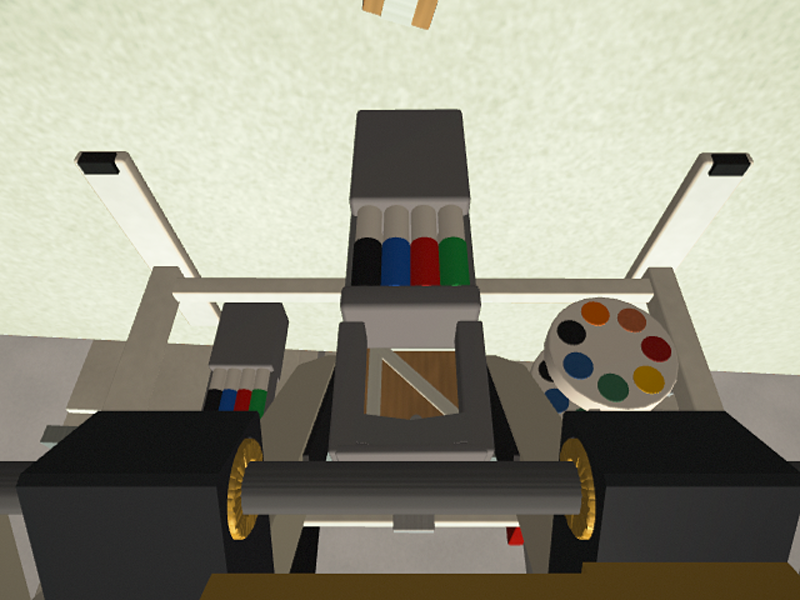

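The stray hangs straight in the gripper, clear of the geometry hook. Its handle spans x≈332–493 (1.25×) and the opening is visible and unobstructed. I'll measure it and plan the sideways move.

```bash
python3 - <<'E'
from h import *
c=load("w4");W=cloud(c);k=1.25
for u,v in[(350,370),(470,370),(370,430),(460,430),(380,310),(440,310),(410,150),(410,190)]:
    P=W[int(v/k)-1:int(v/k)+2,int(u/k)-1:int(u/k)+2].reshape(-1,3);P=np.nanmedian(P,0)
    print(u,v,np.round(P,4),"hookxy",np.round([P[0]*.9945+P[1]*.1048,-.1048*P[0]+.9945*P[1]],4))
for v in (340,380,440):
    row=W[int(v/k)];m=(c["p"][int(v/k)].max(1)<110)&(row[:,0]>.45)&(row[:,0]<.52)&(abs(row[:,1]+.07)<.03)
    ly=row[m]@[-.1048,.9945,0];print(v,np.round(np.nanpercentile(ly,[0,100]),4))
Rd=goal(.105,.7);print(np.round(Rd.T@[.1048*125.5,-.9945*125.5,0],1))
E
```

```text
350 370 [ 0.487  -0.0914  0.2448] hookxy [ 0.4747 -0.1419]
470 370 [ 0.4823 -0.0525  0.2452] hookxy [ 0.4741 -0.1027]
370 430 [ 0.486  -0.084   0.2653] hookxy [ 0.4746 -0.1345]
460 430 [ 0.4831 -0.0569  0.2651] hookxy [ 0.4744 -0.1072]
380 310 [ 0.4796 -0.0826  0.2259] hookxy [ 0.4683 -0.1324]
440 310 [ 0.4773 -0.0626  0.2259] hookxy [ 0.4681 -0.1122]
410 150 [ 0.4765 -0.0728  0.1475] hookxy [ 0.4662 -0.1223]
410 190 [ 0.4766 -0.0727  0.1705] hookxy [ 0.4664 -0.1223]
340 [-0.147  -0.0977]
380 [-0.1501 -0.0901]
440 [-0.1481 -0.0877]
[   0.  -125.5   -0. ]
```

apply_moves:
  series:
    - [[0,-10,0],[0,0,0]]
    - [[0,-15,0],[0,0,0]]
    - [[0,-20,0],[0,0,0]]
    - [[0,-20,0],[0,0,0]]
    - [[0,-20,0],[0,0,0]]
    - [[0,-18,0],[0,0,0]]
    - [[0,-14,0],[0,0,0]]
    - [[0,-8,0],[0,0,0]]
    - [[0,0,0],[0,0,0]]
    - [[0,0,0],[0,0,0]]

```text
t: 7.63
tool_pos: [0.3997, -0.205, 0.3832]
orientation: [-0.13, 2.439, 0.048]
force: [-0.4, -0.2, -2.8]
opening: 0.0502
gripper_force: 18.0
```

```bash
python3 -c "
from h import *
plan([.51,-.196,.254],.108,.7)
c=snap('wrist','w5');crop(c,'w5',0,0,640,480,1.25)"
```

```text
t 7.63 TCP target [ 0.403 -0.208  0.382] turn [-0.001  0.    -0.001] then shift mm (after turn) [-1.4 -2.9  3.1] grasp now [ 0.5067 -0.1935  0.2555] open 0.05016179242380685
```

View pics/w5.png

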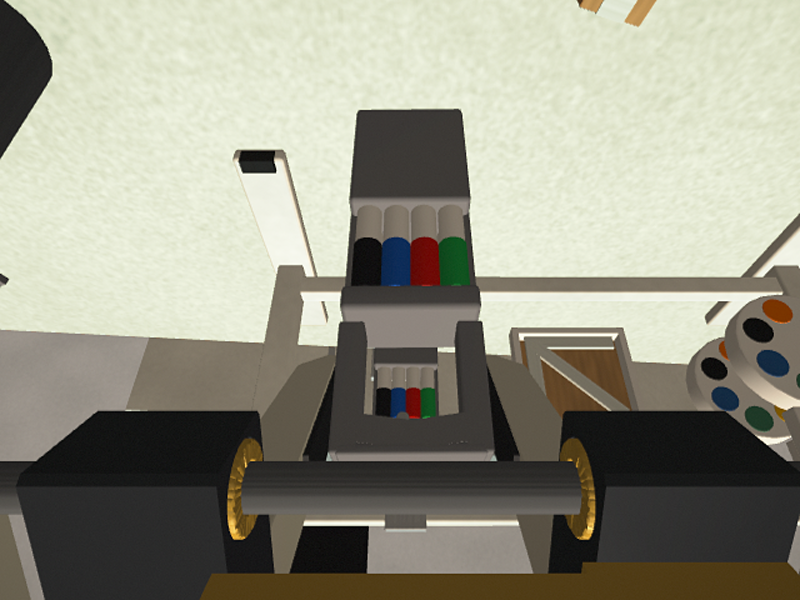

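The fellow shows through the stray's opening, its markers centred at about 405 against an opening centre of about 412. The end stop's tip is at about (402,414). A small sideways check follows.

```bash
python3 - <<'E'
from h import *
c=load("w5");W=cloud(c);k=1.25
H=np.stack([W[...,0]*.9945+W[...,1]*.1048,-.1048*W[...,0]+.9945*W[...,1],W[...,2]],-1)
for u,v in[(350,370),(470,370),(410,190),(405,356)]: print(u,v,np.round(np.nanmedian(H[int(v/k)-1:int(v/k)+2,int(u/k)-1:int(u/k)+2].reshape(-1,3),0),4))
r=H[300:345,296:370].reshape(-1,3);m=(r[:,0]>.52)&(r[:,0]<.66)&(r[:,2]>.225);print("wire",m.sum(),np.round(np.median(r[m],0),4),np.round(r[m].min(0),4),np.round(r[m].max(0),4))
sg=lambda lo,hi,z0,z1,a,b:(lambda q:print(len(q),np.round(np.percentile(q[:,1],[1,99]),4)))(H[(H[...,0]>lo)&(H[...,0]<hi)&(H[...,2]>z0)&(H[...,2]<z1)&(H[...,1]>a)&(H[...,1]<b)])
sg(.46,.475,.13,.2,-.3,-.2)
E
```

```text
350 370 [ 0.4761 -0.2655  0.2461]
470 370 [ 0.4758 -0.2264  0.2461]
410 190 [ 0.4684 -0.2459  0.1715]
405 356 [ 0.6631 -0.2497  0.1435]
wire 48 [ 0.5477 -0.2494  0.2345] [ 0.5456 -0.2523  0.2318] [ 0.5502 -0.2471  0.2366]
9078 [-0.2693 -0.2232]
```

apply_moves:
  series:
    - [[0,-2.5,0],[0,0,0]]
    - [[-5,0,4.2],[0,0,0]]
    - [[-5,0,4.2],[0,0,0]]
    - [[-5,0,4.2],[0,0,0]]
    - [[-5,0,4.2],[0,0,0]]
    - [[-5,0,4.2],[0,0,0]]
    - [[-5,0,4.2],[0,0,0]]
    - [[-5,0,4.2],[0,0,0]]
    - [[-5,0,4.2],[0,0,0]]
    - [[-5,0,4.2],[0,0,0]]
    - [[0,0,0],[0,0,0]]

```text
t: 8.6
tool_pos: [0.4597, -0.2004, 0.3841]
orientation: [-0.13, 2.439, 0.047]
force: [0.3, 0.4, -2.7]
opening: 0.0498
gripper_force: 18.0
```

```bash
python3 -c "
from h import *
plan([.51,-.196,.254],.108,.7)
c=snap('wrist','w6');crop(c,'w6',120,120,520,420,1.5)"
```

```text
t 8.6 TCP target [ 0.403 -0.208  0.382] turn [-0.002 -0.    -0.001] then shift mm (after turn) [ 45.2  -1.  -35. ] grasp now [ 0.5666 -0.1891  0.2563] open 0.04975225796923094
```

View pics/w6.png

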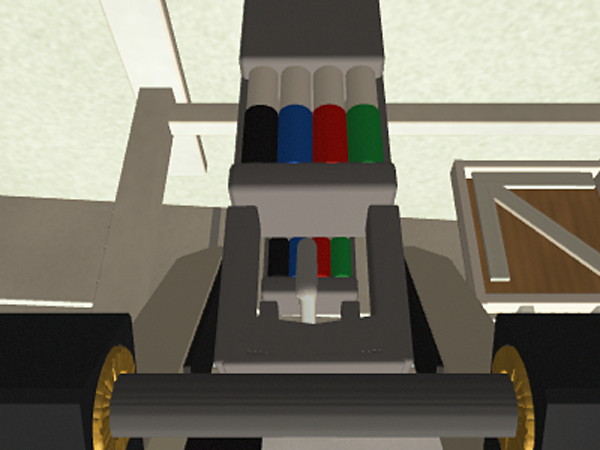

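The end stop (308,245) is passing through the opening, near its centre (314), with clearance above and below. I'll continue.

apply_moves:
  series:
    - [[-5,-0.5,4.2],[0,0,0]]
    - [[-5,-0.5,4.2],[0,0,0]]
    - [[-5,-0.5,4.2],[0,0,0]]
    - [[-5,0,4.2],[0,0,0]]
    - [[-5,0,4.2],[0,0,0]]
    - [[-5,0,4.2],[0,0,0]]
    - [[-5,0,4.2],[0,0,0]]
    - [[-5,0,4.2],[0,0,0]]
    - [[0,0,0],[0,0,0]]
    - [[0,0,0],[0,0,0]]

```text
t: 9.48
tool_pos: [0.5111, -0.1964, 0.3839]
orientation: [-0.13, 2.439, 0.047]
force: [-0.0, 0.8, -2.1]
opening: 0.0498
gripper_force: 18.0
```

apply_moves:
  series:
    - [[2.6,0,3.1],[0,0,0]]
    - [[2.6,0,3.1],[0,0,0]]
    - [[2.6,0,3.1],[0,0,0]]
    - [[2.6,0,3.1],[0,0,0]]
    - [[2.6,0,3.0],[0,0,0]]
    - [[0,0,0],[0,0,0]]

```text
t: 9.98
tool_pos: [0.5104, -0.1964, 0.3625]
orientation: [-0.129, 2.441, 0.048]
force: [-0.1, -0.3, -3.1]
opening: 0.0499
gripper_force: 18.0
```

```bash
python3 - <<'E'
from h import *
plan([.6643,-.1805,.2345],.105,.7)
c=snap("wrist","w7");W=cloud(c)
H=np.stack([W[...,0]*.9945+W[...,1]*.1048,-.1048*W[...,0]+.9945*W[...,1],W[...,2]],-1)
p=c["p"]
for u,v in[(280,296),(376,296),(328,152),(300,345),(360,345)]: print(u,v,np.round(H[v-1:v+2,u-1:u+2].reshape(-1,3).mean(0),4),p[v,u])
E
```

```text
t 9.98 TCP target [ 0.557 -0.192  0.362] turn [ 0.001 -0.002  0.   ] then shift mm (after turn) [-35.9  -0.3  30.5] grasp now [ 0.6172 -0.1851  0.2345] open 0.049932798483642106
280 296 [ 0.5874 -0.2687  0.2248] [54 58 61]
376 296 [ 0.587  -0.2296  0.2251] [54 57 58]
328 152 [ 0.5788 -0.249   0.1508] [55 56 60]
300 345 [ 0.5875 -0.2598  0.2453] [56 59 62]
360 345 [ 0.587  -0.237   0.2455] [52 56 59]
```

apply_moves:
  series:
    - [[-4.7,0,3.9],[0,0,0]]
    - [[-4.7,0,3.9],[0,0,0]]
    - [[-4.7,0,3.9],[0,0,0]]
    - [[-4.7,0,3.9],[0,0,0]]
    - [[-4.7,0,3.9],[0,0,0]]
    - [[-4.7,0,3.9],[0,0,0]]
    - [[-4.7,0,3.9],[0,0,0]]
    - [[-4.5,0,3.8],[0,0,0]]
    - [[0,0,0],[0,0,0]]
    - [[0,0,0],[0,0,0]]

```text
t: 10.87
tool_pos: [0.5595, -0.1913, 0.3641]
orientation: [-0.13, 2.439, 0.047]
force: [-0.1, -0.1, -2.2]
opening: 0.0499
gripper_force: 18.0
```

apply_moves:
  series:
    - [[0.65,0,0.77],[0,0,0]]
    - [[0.65,0,0.77],[0,0,0]]
    - [[0.65,0,0.77],[0,0,0]]
    - [[0.65,0,0.77],[0,0,0]]
    - [[0,0,0],[0,0,0]]
    - [[0,0,0],[0,0,0]]

```text
t: 11.37
tool_pos: [0.5591, -0.1915, 0.3601]
orientation: [-0.129, 2.439, 0.046]
force: [-0.3, -0.1, -2.0]
opening: 0.0499
gripper_force: 18.0
```

```bash
python3 - <<'E'
from h import *
plan([.6643,-.1805,.2305],.105,.7)
c=snap("wrist","w8");W=cloud(c);crop(c,"w8",80,60,560,420,1.5)
s=snap("side","s8");W2=cloud(s)
H=np.stack([W[...,0]*.9945+W[...,1]*.1048,-.1048*W[...,0]+.9945*W[...,1],W[...,2]],-1)
for u,v in[(280,296),(376,296),(328,152),(300,345),(360,345)]: print(u,v,np.round(H[v-1:v+2,u-1:u+2].reshape(-1,3).mean(0),4))
cv2.imwrite("pics/both.png",np.vstack([cv2.resize(c["p"],(400,300)),cv2.resize(s["p"][200:320,330:490],(400,300),interpolation=cv2.INTER_CUBIC)]))
E
```

```text
t 11.37 TCP target [ 0.557 -0.192  0.358] turn [-0.    -0.     0.001] then shift mm (after turn) [ 2.6 -0.1  0.3] grasp now [ 0.666  -0.1803  0.2324] open 0.049891316912562815
280 296 [ 0.6362 -0.269   0.2228]
376 296 [ 0.6359 -0.2299  0.223 ]
328 152 [ 0.6281 -0.2494  0.1486]
300 345 [ 0.6364 -0.2601  0.2432]
360 345 [ 0.6361 -0.2373  0.2433]
```

View pics/both.png

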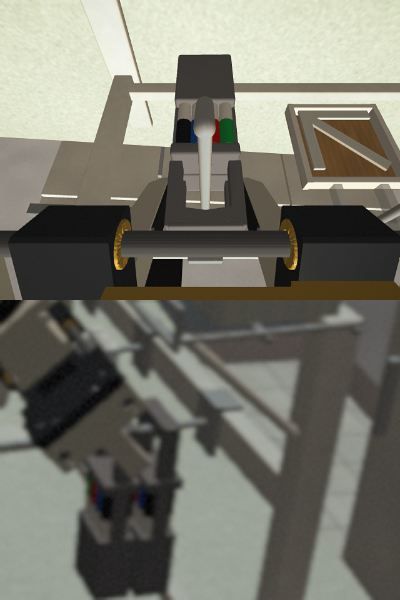

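The wire runs through the stray's opening. In the side view the case sits directly in front of the fellow with a very small gap. I'll lower the last 2 mm.

apply_moves:
  series:
    - [[0.65,0,0.77],[0,0,0]]
    - [[0.65,0,0.77],[0,0,0]]
    - [[0,0,0],[0,0,0]]
    - [[0,0,0],[0,0,0]]

```text
t: 11.8
tool_pos: [0.5592, -0.1915, 0.3582]
orientation: [-0.129, 2.439, 0.046]
force: [-0.1, -0.7, -1.7]
opening: 0.0499
gripper_force: 18.0
```

apply_moves:
  series:
    - [[0.45,0,0.54],[0,0,0]]
    - [[0,0,0],[0,0,0]]
    - [[0,0,0],[0,0,0]]

```text
t: 12.05
tool_pos: [0.5594, -0.1915, 0.358]
orientation: [-0.129, 2.438, 0.046]
force: [-0.9, -0.4, 1.1]
opening: 0.0503
gripper_force: 18.0
```

apply_moves:
  series:
    - [[0.45,0,0.54],[0,0,0]]
    - [[0,0,0],[0,0,0]]
    - [[0,0,0],[0,0,0]]

```text
t: 12.3
tool_pos: [0.5595, -0.1915, 0.3579]
orientation: [-0.129, 2.437, 0.045]
force: [-2.9, 0.8, 4.9]
opening: 0.0499
gripper_force: 18.0
```

The case is on the wire, since the force is now upward. I'll release and let it settle.

apply_moves:
  series:
    - [[-0.3,0,-0.4],[0,0,0]]
    - [[0,0,0],[0,0,0]]
    - [[0,0,0],[0,0,0]]
    - [[0,0,0],[0,0,0]]
    - [[0,0,0],[0,0,0]]
    - [[0,0,0],[0,0,0]]
    - [[0,0,0],[0,0,0]]
    - [[0,0,0],[0,0,0]]
    - [[0,0,0],[0,0,0]]
    - [[0,0,0],[0,0,0]]
    - [[0,0,0],[0,0,0]]
    - [[0,0,0],[0,0,0]]
  claw: 0.95

```text
t: 13.3
tool_pos: [0.5592, -0.1915, 0.3574]
orientation: [-0.129, 2.439, 0.046]
force: [0.2, -0.5, -0.6]
opening: 0.0884
gripper_force: 0.0
```

apply_moves:
  series:
    - [[0,0,-5],[0,0,0]]
    - [[0,0,-10],[0,0,0]]
    - [[0,0,-15],[0,0,0]]
    - [[0,0,-15],[0,0,0]]
    - [[0,0,-15],[0,0,0]]
    - [[0,0,-20],[0,0,0]]
    - [[0,0,-20],[0,0,0]]
    - [[0,0,-20],[0,0,0]]
    - [[0,0,-20],[0,0,0]]
    - [[0,0,0],[0,0,0]]
    - [[0,0,0],[0,0,0]]
    - [[0,0,0],[0,0,0]]

```text
t: 14.3
tool_pos: [0.4694, -0.2009, 0.464]
orientation: [-0.129, 2.439, 0.046]
force: [1.3, 0.1, -1.5]
opening: 0.0886
gripper_force: 0.0
```

```bash
python3 - <<'E'
from h import *
plan([.55,-.19,.32],.105,.7)
c=snap("wrist","w9");s=snap("side","s9")
cv2.imwrite("pics/both9.png",np.vstack([cv2.resize(c["p"],(640,480))[100:400],cv2.resize(s["p"][200:320,330:490],(640,480),interpolation=cv2.INTER_CUBIC)[:300]]))
for f,x0,x1 in(("w9",.60,.70),):
    W=cloud(c);H=np.stack([W[...,0]*.9945+W[...,1]*.1048,-.1048*W[...,0]+.9945*W[...,1],W[...,2]],-1)
    dark=c["p"].max(2)<110
    m=dark&(H[...,0]>.61)&(H[...,0]<.71)&(abs(H[...,1]+.248)<.035)
    for z0,z1 in((.10,.13),(.13,.16),(.205,.22),(.22,.235),(.24,.247)):
        B=H[m&(H[...,2]>z0)&(H[...,2]<z1)]
        if len(B):print(z0,len(B),np.round(np.percentile(B[:,0],[2,25,50,75,98]),4),np.round(np.percentile(B[:,1],[2,98]),4))
    print("zmax",np.round(np.percentile(H[m][:,2],[99,99.9]),4))
E
```

```text
t 14.3 TCP target [ 0.443 -0.201  0.448] turn [-0.001 -0.     0.001] then shift mm (after turn) [30.6  2.4 -4.5] grasp now [ 0.5764 -0.1897  0.3363] open 0.08861718395820042
0.1 1224 [0.6279 0.6286 0.629  0.6293 0.6301] [-0.2728 -0.2274]
0.13 992 [0.6279 0.6286 0.629  0.6294 0.6381] [-0.2729 -0.2267]
0.205 430 [0.6359 0.6366 0.6371 0.6376 0.6712] [-0.274  -0.2251]
0.22 428 [0.6357 0.6365 0.6369 0.6373 0.6422] [-0.2738 -0.2249]
0.24 1078 [0.6358 0.6368 0.6377 0.6706 0.6718] [-0.2732 -0.2254]
zmax [0.3701 0.3702]
```

View pics/both9.png

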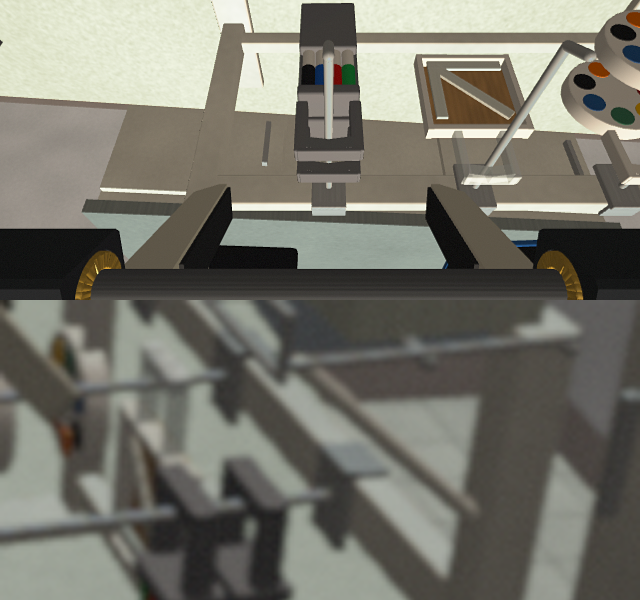

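Both cases hang on the marker hook. Their front faces are about 34 mm apart, a gap of roughly 4 mm. The stray is upright and centred, and the gripper is clear.

```bash
python3 -c "
from plant import robot
print(robot.close_job())"
```

```text
the job is handed in; nothing more can be done
None
```

The stray marker case now hangs upright on the marker hook, about 4 mm in front of the other case by my last camera measurement; I handed the job in at about 14 s, and no verdict was returned.

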